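# Pack a round parts tin in layers

## Task

Pack the round tin in layers: first stand the three flanged rollers side by side on the floor of the tin, hubs up, packed close together in a triangle; then lay the round divider plate, stem up, centrally over the tin so that it rests level on the three hubs; last slip the gear ring over the plate's stem so that it lies flat on the plate. Put each thing down and let go of it before the next, and leave the drill chuck standing where it is.

Things in the scene. Friction and masses are not known exactly. Their poses are not given: they have to be found in the camera images.
- parts_tin: open round steel tin, fixed to the bench, low flared wall: inside diameter 94 mm at the floor, 104 mm at the rim; rim 22 mm above the bench, 110 mm over all; floor 3 mm thick. Origin: centre of the underside, at bench height; z up. The rollers fit with their centres about 24 mm from the tin's centre, 120 degrees apart, with gaps of some 5 mm between flanges and to the wall.
- roller_0: one of three identical turned steel flanged rollers, standing on its flange: round flange 36 mm diameter and 12 mm thick at the bottom, a plain round hub 15 mm diameter rising from it to 36 mm above the underside (grip the hub, 15 mm wide). Origin: centre of the underside; z up along the hub; round, so yaw means nothing. About 90 g.
- roller_1: one of three identical turned steel flanged rollers, standing on its flange: round flange 36 mm diameter and 12 mm thick at the bottom, a plain round hub 15 mm diameter rising from it to 36 mm above the underside (grip the hub, 15 mm wide). Origin: centre of the underside; z up along the hub; round, so yaw means nothing. About 90 g.
- roller_2: one of three identical turned steel flanged rollers, standing on its flange: round flange 36 mm diameter and 12 mm thick at the bottom, a plain round hub 15 mm diameter rising from it to 36 mm above the underside (grip the hub, 15 mm wide). Origin: centre of the underside; z up along the hub; round, so yaw means nothing. About 90 g.
- divider_plate: flat round aluminium plate, 76 mm diameter, 5 mm thick, lying on the bench, with a round steel stem 14 mm diameter in its middle that rises to 35 mm above the underside (the last 8 mm taper to 6 mm diameter). Grip the stem. Origin: centre of the underside; z up along the stem. On the rollers in the tin its underside is 39 mm above the bench. About 140 g.
- gear_ring: dark steel toothed ring lying flat: 51 mm diameter over the teeth (49 mm across the roots, where the fingers close), 16 mm high, with a round hole of 22 mm diameter right through. Origin: centre of the underside; z up. About 130 g. Seated on the plate in the tin its underside is 44 mm above the bench.
- drill_chuck: a drill chuck standing upright on the bench, 54 mm diameter, 82 mm high; a bystander, to be left where it stands. Origin: centre of the underside; z up.

How it is judged (in metres and radians):
On the way, in this order (a step that is already met when the one before it is completed fails the run):
1. the three rollers stand flat on the floor of the tin, let go (horizontal distance between each of roller_0, roller_1, roller_2 and parts_tin below 0.036 m and z of each of roller_0, roller_1, roller_2 in the frame of parts_tin below 0.008 m and angle between each of roller_0, roller_1, roller_2's own z axis and vertical below 0.12 rad and linear speed of each of roller_0, roller_1, roller_2 below 0.02 m/s and contact force between the fingers and roller_0 below 0.1 N and contact force between the fingers and roller_1 below 0.1 N and contact force between the fingers and roller_2 below 0.1 N), for 0.2 s.
2. the plate lies level and central on the three rollers, let go (all of step 1 and horizontal distance between divider_plate and parts_tin below 0.013 m and z of divider_plate in the frame of parts_tin between 0.035 and 0.043 m and angle between divider_plate's own z axis and vertical below 0.1 rad and linear speed of divider_plate below 0.02 m/s and contact force between the fingers and divider_plate below 0.1 N), for 0.2 s.
3. the gear ring lies flat on the plate round its stem, let go (all of step 2 and horizontal distance between gear_ring and divider_plate below 0.008 m and z of gear_ring in the frame of divider_plate between 0.002 and 0.008 m and angle between gear_ring's own z axis and vertical below 0.12 rad and linear speed of gear_ring below 0.02 m/s and contact force between the fingers and gear_ring below 0.1 N), for 0.2 s.
At the end, for the whole second after the job is handed in: Rollers upright (7 deg) on the tin floor (underside under 8 mm, 36 mm from its centre at most); plate level (6 deg) on their hubs, underside 35-43 mm up, within 13 mm of the tin centre; ring flat (7 deg) on the plate, within 8 mm of the stem axis, 2-8 mm above its underside; all at rest, released (all of step 3); the robot touches nothing.
It fails at once if the drill chuck is pushed more than 30 mm from its place or tipped over (distance of drill_chuck from where it was at the start of the episode above 0.03 m or angle between drill_chuck's own z axis and vertical above 0.35 rad).
It also fails if it takes over 115 s, if anything falls off the work surface, if the arm or the gripper's body presses on something with over 40 N, if the wrist force passes 120 N, or if a joint passes its speed limit or range.

## Robot

A 6-joint arm with a two-finger parallel gripper is mounted at the origin on the work surface; the furniture and walls round the work are solid. World frame = base frame: x ahead of the robot, y to its left, z up, the work surface at z = 0. Lengths are in mm, angles in degrees, forces in N, time in s.
With the tool pointing down it reaches from about 275 to 825 mm from the base axis. Payload 4.9 kg.
Tool frame: the origin (TCP) lies between the finger pads; the fingertips stand arm.tips_ahead ahead of it and the grasp point (between the pads) lies 3 mm ahead of it (arm.tips_ahead is the distance from the TCP to the fingertips, in mm); z points along the fingers, y is the line along which they close (so a half turn about z gives the same grasp; the last joint's range is limited). The gripper opens to 85 mm and grips with 20 to 120 N. Pads are 22 mm wide; open, the fingers measure 114 mm over their backs; the gripper's body (76 mm by 85 mm) begins 54 mm behind the grasp point. The pads swing forward as they close: fully open they stand 13 mm farther back than shut.
Start: joints at [-75.413, 18.69, -11.035, 60.275, 0, 82.311], TCP at [208.506, -508.964, 253.281] pointing down, gripper open.
Joint ranges: [-152.03, 152.03], [-55.5, 102.48], [-74.3, 77.21], [-110.64, 120.58], [-84.22, 78.4], [-180, 180]. Speed limits (degrees/s): [147.25, 147.25, 180, 180, 180, 180].

## Interface

Orientations are given as a 3x3 rotation matrix whose columns are the frame's x, y, z axes.
In Python, from station import get_obs, eyes, arm gives the robot as it stands. The module is installed in compiled form; this text tells all that it offers.
- The arm moves only by the shell command python3 -m inch 'ROWS' [FORCE]. ROWS is JSON, a list of rows, each an object with "fingers": the opening, from -1 (shut) to 1 (fully open); "offset": the shift along the tool's x, y, z in units of 40 cm (1.0 is 40 cm), a list of three; "rot": the turn, a rotation vector about the tool's x, y, z in units of 0.5 rad (1.0 is 0.5 rad), a list of three. A call has 1 to 12 rows; each row is the pose to reach, as a shift and turn from the pose commanded when the call began, along the tool's axes at that moment; what a row does not reach only later rows make up. A row lasts 1/8 s, in which the tool goes at most 62.5 mm and 10.7 degrees, less where a joint would pass 70% of its speed; a pose out of reach is approached as far as the arm can. A call with a number of a shift or a turn outside -1 to 1 is refused whole. A call with a gripper value outside its range is refused whole. The fingers move at their own pace and stop on an object; FORCE is the grip in N (left out, the last holds). Time passes only in rows, so rows that repeat a pose let the fingers close. It gives the time, the measured TCP pose, the force, the opening and the grip force at its end, in the units of the state.
- get_obs(): the state, without advancing time (a new reading comes with each control period).
- eyes.capture(name): name is "scene" or "side" or "wrist"; returns the picture (480x640x3 uint8, blue, green, red); there is no depth.
- eyes.camera_params(name): a dict with "fx", "fy", "cx", "cy" (pixels), "world_to_cam" (4x4, takes a point from world to camera coordinates); the wrist camera has in their place "T_tool_cam" (4x4, takes a point from camera to tool coordinates, whose origin is the TCP and whose axes are the flange's). Camera axes: x right, y up, looking along -z (the intrinsics and any distortion apply to the point x, -y, -z); pixel columns grow to the right and rows downward; lengths in mm; the calibration is good to about 2 mm. A picture is of the moment at which its call begins: read the wrist's pose just before it. camera_params takes no time and is no camera call.
- arm.close_job(): hands the job in; it is judged then, once.
Trained networks look in the newest picture that a camera, given by its name, has taken for a name from the list of things; names that differ only in an ending like _2 or _b are one class to them, and where a whole thing is asked for, a point or a joint stands for the part that bears it (a point fixed in the world has none). Each returns a list of dicts, best first, with "p" (0 to 1); they miss things now and then, are a little off and sometimes report something else, mostly with a low value. They report only what shows in the picture. A call takes as long as a camera call.
- eyes.search_frame(thing, camera): "position" ([x, y, z] in mm, in world coordinates, good to about 4 mm: the middle of the surface that is visible of it).
- eyes.regions_of(thing, camera): "mask" (480x640 bool, what is visible of it).
- eyes.place_of(thing, camera): "position" ([x, y, z] in mm, in world coordinates, good to about 4 mm: a listed point, or the origin of a listed thing).
The state is a dict: "time": time; "joint_positions": joint angles; "qvel": joint speeds; "tau": joint torques, N m; "position": TCP position; "tcp_rot": TCP orientation; "contact_force": force on the tool from outside, world axes, zero at the start; "torque": the same for the moment, N m; "opening": finger opening in mm; "finger_force": force on a finger pad.
Only numpy, scipy, OpenCV 4.12 (cv2) and the standard library are available. Lean on these libraries where they do the work, as an engineer would, in place of code of your own. Each camera call takes 0.05 s, during which the arm holds its last target. There are 200 camera calls.

## Working session

There is one attempt and no reset: what is moved stays moved. The work goes in short steps, Python scripts to look and compute and a shell command to move; the robot and the scene stay as the last step left them, time stands still between calls to the robot, and variables do not carry over. Pictures are saved under pics/ and viewed, at most 16 in all, crops included, and the job is handed in when it is done.

```bash
mkdir -p pics; cat > h.py <<'E'
from station import get_obs, eyes, arm
import numpy as np, cv2
def ray(cam,u,v):
    P=eyes.camera_params(cam); d=np.array([(u-P["cx"])/P["fx"],-(v-P["cy"])/P["fy"],-1.])
    T=np.linalg.inv(np.array(P["world_to_cam"])); return T[:3,3],T[:3,:3]@d
def at_z(cam,u,v,z):
    o,d=ray(cam,u,v); return (o+d*(z-o[2])/d[2]).round(1)
E
python3 - <<'E'
from h import *
o=get_obs(); print({k:np.round(o[k],2).tolist() for k in("time","position","tcp_rot","opening")},arm.tips_ahead)
for c in("scene","side"):
    im=eyes.capture(c); cv2.imwrite(f"pics/{c}0.png",im); print(c,list(eyes.camera_params(c)), np.round(np.linalg.inv(eyes.camera_params(c)["world_to_cam"])[:3,3]))
    for t in("parts_tin","roller_0","divider_plate","gear_ring","drill_chuck"):
        print(t,[(np.round(r["position"]).tolist(),round(r["p"],2)) for r in eyes.place_of(t,c)])
E
```

```text
{'time': 0.0, 'position': [208.37, -508.4, 252.48], 'tcp_rot': [[0.93, 0.38, -0.0], [0.38, -0.93, 0.0], [0.0, -0.0, -1.0]], 'opening': 85.59} 22.0
scene ['fx', 'fy', 'cx', 'cy', 'world_to_cam'] [ -78. -673.  420.]
parts_tin [([477.0, -115.0, 2.0], 0.73)]
roller_0 [([433.0, -264.0, 1.0], 0.76), ([394.0, -191.0, 1.0], 0.66)]
divider_plate [([551.0, -268.0, 4.0], 0.78)]
gear_ring [([626.0, -68.0, -4.0], 0.84)]
drill_chuck [([364.0, -58.0, -1.0], 0.75)]
side ['fx', 'fy', 'cx', 'cy', 'world_to_cam'] [ 467. -904.  504.]
parts_tin [([476.0, -119.0, -2.0], 0.94)]
roller_0 [([398.0, -193.0, 5.0], 0.81), ([595.0, -145.0, 4.0], 0.58), ([432.0, -259.0, -3.0], 0.58)]
divider_plate [([550.0, -265.0, -0.0], 0.65)]
gear_ring [([626.0, -66.0, -1.0], 0.71)]
drill_chuck [([368.0, -61.0, 2.0], 0.92)]
```

View pics/scene0.png

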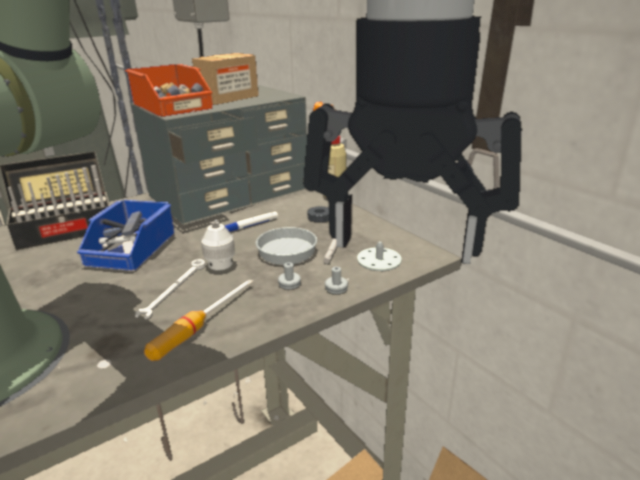

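View pics/side0.png

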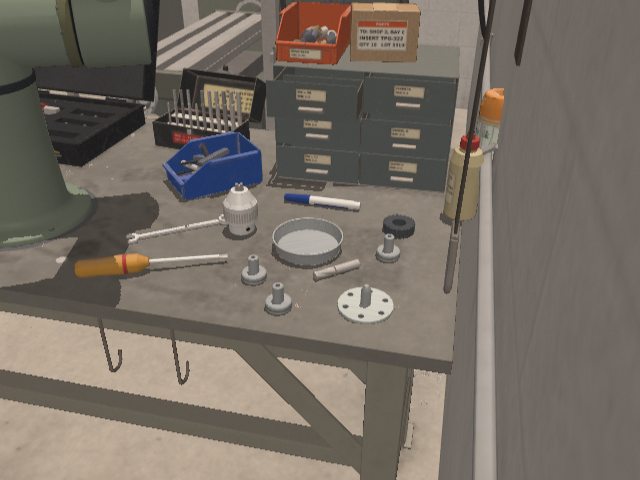

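The side view shows the rollers at about (254,271), (278,300) and (388,250), the tin at (308,241), the plate at (365,302) and the ring at (399,226). Next I'll take an overview with the wrist camera.

```bash
python3 -m inch '[{"fingers":1,"offset":[0.9,-0.48,-0.25],"rot":[0,0,0.778]},{"fingers":1,"offset":[0.9,-0.48,-0.25],"rot":[0,0,0.778]},{"fingers":1,"offset":[0.9,-0.48,-0.25],"rot":[0,0,0.778]},{"fingers":1,"offset":[0.9,-0.48,-0.25],"rot":[0,0,0.778]},{"fingers":1,"offset":[0.9,-0.48,-0.25],"rot":[0,0,0.778]},{"fingers":1,"offset":[0.9,-0.48,-0.25],"rot":[0,0,0.778]},{"fingers":1,"offset":[0.9,-0.48,-0.25],"rot":[0,0,0.778]},{"fingers":1,"offset":[0.9,-0.48,-0.25],"rot":[0,0,0.778]},{"fingers":1,"offset":[0.9,-0.48,-0.25],"rot":[0,0,0.778]},{"fingers":1,"offset":[0.9,-0.48,-0.25],"rot":[0,0,0.778]},{"fingers":1,"offset":[0.9,-0.48,-0.25],"rot":[0,0,0.778]}]'
cat >> h.py <<'E'
def wrist(name):
    o=get_obs(); im=eyes.capture("wrist"); cv2.imwrite(f"pics/{name}.png",im)
    T=np.eye(4); T[:3,:3]=o["tcp_rot"]; T[:3,3]=o["position"]
    P=eyes.camera_params("wrist"); return im,P,T@np.array(P["T_tool_cam"])
def wz(P,W,u,v,z):
    d=W[:3,:3]@np.array([(u-P["cx"])/P["fx"],-(v-P["cy"])/P["fy"],-1.]); o=W[:3,3]
    return (o+d*(z-o[2])/d[2]).round(1)
E
python3 - <<'E'
from h import *
im,P,W=wrist("w0"); np.savez("w0.npz",W=W); print(P, W.round(2))
for t in("parts_tin","roller_0","divider_plate","gear_ring","drill_chuck"):
    print(t,[(np.round(r["position"]).tolist(),round(r["p"],2)) for r in eyes.place_of(t,"wrist")])
E
```

```text
time: 1.98
position: [468.1, -195.8, 353.0]
tcp_rot: [[1.0, -0.002, -0.001], [-0.002, -1.0, 0.0], [-0.001, -0.0, -1.0]]
contact_force: [0.1, -0.6, 0.1]
opening: 85.2
finger_force: 0.0
{'fx': 345.24448327763815, 'fy': 345.24448327763815, 'cx': 320.8734560804455, 'cy': 240.25790763696125, 'T_tool_cam': array([[ 6.23658511e-04,  9.44667817e-01,  3.28027937e-01,
         8.45909150e+01],
       [ 9.99999285e-01, -2.54460532e-04, -1.16842911e-03,
         3.29146828e-01],
       [-1.02030721e-03,  3.28028431e-01, -9.44667300e-01,
        -1.19522502e+02],
       [ 0.00000000e+00,  0.00000000e+00,  0.00000000e+00,
         1.00000000e+00]])} [[-0.0000e+00  9.4000e-01  3.3000e-01  5.5278e+02]
 [-1.0000e+00 -0.0000e+00  0.0000e+00 -1.9632e+02]
 [ 0.0000e+00 -3.3000e-01  9.4000e-01  4.7246e+02]
 [ 0.0000e+00  0.0000e+00  0.0000e+00  1.0000e+00]]
parts_tin [([477.0, -113.0, -4.0], 0.93)]
roller_0 [([428.0, -263.0, 2.0], 0.85), ([391.0, -198.0, 3.0], 0.83), ([595.0, -147.0, -1.0], 0.77)]
divider_plate [([548.0, -263.0, 1.0], 0.77)]
gear_ring [([616.0, -69.0, -2.0], 0.74)]
drill_chuck [([366.0, -56.0, -2.0], 0.64)]
```

View pics/w0.png

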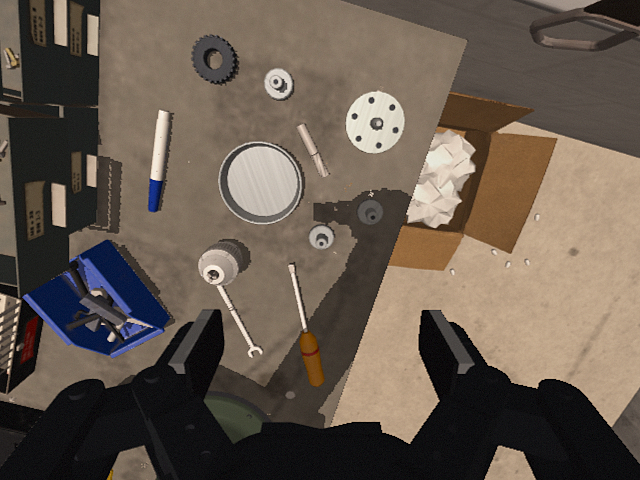

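The wrist view shows the tin at (261,182), the ring at (214,60), the rollers at (279,84), (321,237) and (370,211), the plate at (375,122) and the chuck at (220,262). I'll refine these by matching mask centroids against projected silhouettes.

```bash
cat >> h.py <<'E'
# solids as stacked cones: (r0,z0,r1,z1)
SOL=dict(parts_tin=[(48,0,55,22)],roller_0=[(18,0,18,12),(7.5,12,7.5,36)],
 divider_plate=[(38,0,38,5),(7,5,7,27),(7,27,3,35)],gear_ring=[(25.2,0,25.2,16)],drill_chuck=[(27,0,27,50)])
def proj(P,M,X):
    c=X@M[:3,:3].T+M[:3,3]; return np.c_[P["cx"]+P["fx"]*c[:,0]/-c[:,2],P["cy"]-P["fy"]*c[:,1]/-c[:,2]]
A=np.linspace(0,2*np.pi,60,endpoint=False)
def silh(P,M,t,xy,z=0,S=4):
    m=np.zeros((480*S,640*S),np.uint8)
    for r0,z0,r1,z1 in SOL[t]:
        X=np.vstack([np.c_[xy[0]+r*np.cos(A),xy[1]+r*np.sin(A),0*A+h+z] for r,h in((r0,z0),(r1,z1))])
        cv2.fillConvexPoly(m,cv2.convexHull(((proj(P,M,X)+.5)*S-.5).round().astype(np.int32)),1)
    return m
def cen(m,S=1):
    ys,xs=np.nonzero(m); return (np.array([xs.mean(),ys.mean()])+.5)/S-.5
def locate(t,cam,P,M,z=0,pmin=.3):
    W=np.linalg.inv(M); out=[]
    for r in eyes.regions_of(t,cam):
        if r["p"]<pmin: continue
        c=cen(r["mask"]); q=wz(P,W,*c,z+8)[:2].astype(float)
        for _ in range(6):
            e=cen(silh(P,M,t,q,z),4); q=q+(wz(P,W,*c,z+8)-wz(P,W,*e,z+8))[:2]
        s=cv2.resize(silh(P,M,t,q,z),(640,480),interpolation=cv2.INTER_AREA); a=r["mask"].sum()
        out.append((q.round(1).tolist(),round(r["p"],2),int(a),int(s.sum()),"iou",round(float((r["mask"]&(s>0)).sum()/(r["mask"]|(s>0)).sum()),2)))
    return out
def locw(t,name,z=0):
    im,P,W=wrist(name); return locate(t,"wrist",P,np.linalg.inv(W),z)
E
python3 - <<'E'
from h import *
im,P,W=wrist("w1")
for c in("side","wrist"):
    if c=="side": eyes.capture(c)
    PP=P if c=="wrist" else eyes.camera_params(c)
    M=np.linalg.inv(W) if c=="wrist" else np.array(PP["world_to_cam"])
    for t in SOL: print(c,t,*locate(t,c,PP,M),sep="\n   ")
E
```

```text
side
   parts_tin
   ([473.0, -115.0], 0.97, 2770, 2686, 'iou', 0.97)
side
   roller_0
   ([432.1, -261.4], 0.74, 614, 666, 'iou', 0.91)
   ([594.6, -141.9], 0.7, 471, 497, 'iou', 0.95)
   ([395.7, -193.9], 0.64, 503, 576, 'iou', 0.86)
side
   divider_plate
   ([549.2, -264.2], 0.94, 1683, 1729, 'iou', 0.97)
side
   gear_ring
   ([621.8, -65.4], 0.91, 651, 655, 'iou', 0.96)
side
   drill_chuck
   ([364.4, -39.4], 0.62, 1394, 1327, 'iou', 0.84)
wrist
   parts_tin
   ([473.7, -116.1], 0.66, 5375, 5555, 'iou', 0.97)
   ([399.4, -196.2], 0.63, 499, 4745, 'iou', 0.11)
wrist
   roller_0
   ([396.0, -196.3], 0.87, 511, 547, 'iou', 0.93)
   ([432.3, -263.4], 0.81, 556, 579, 'iou', 0.96)
   ([594.9, -143.4], 0.57, 744, 777, 'iou', 0.96)
wrist
   divider_plate
   ([549.0, -265.4], 0.9, 2792, 2928, 'iou', 0.95)
wrist
   gear_ring
   ([621.6, -67.9], 0.96, 1543, 1734, 'iou', 0.84)
wrist
   drill_chuck
   ([365.1, -57.0], 0.68, 1445, 1753, 'iou', 0.82)
```

```bash
python3 -m inch '[{"fingers":0,"offset":[0.317,-0.133,0.6],"rot":[0,0,0]},{"fingers":0,"offset":[0.317,-0.133,0.6],"rot":[0,0,0]},{"fingers":0,"offset":[0.317,-0.133,0.6],"rot":[0,0,0]},{"fingers":0,"offset":[0.317,-0.133,0.6],"rot":[0,0,0]},{"fingers":0,"offset":[0.317,-0.133,0.6],"rot":[0,0,0]},{"fingers":0,"offset":[0.317,-0.133,0.6],"rot":[0,0,0]},{"fingers":0,"offset":[0.317,-0.133,0.6],"rot":[0,0,0]},{"fingers":0,"offset":[0.317,-0.133,0.6],"rot":[0,0,0]}]' 40
python3 - <<'E'
from h import *
print(get_obs()["position"],locw("roller_0","w2"))
E
```

```text
time: 3.88
position: [596.2, -142.4, 115.2]
tcp_rot: [[1.0, -0.001, 0.003], [-0.001, -1.0, -0.001], [0.003, 0.001, -1.0]]
contact_force: [0.4, -0.1, 0.0]
opening: 42.9
finger_force: 0.0
[ 596.21447668 -142.42663794  115.19335927] [([595.7, -143.8], 0.75, 2094, 2233, 'iou', 0.94), ([427.5, -250.6], 0.48, 167, 1933, 'iou', 0.08)]
```

View pics/w2.png

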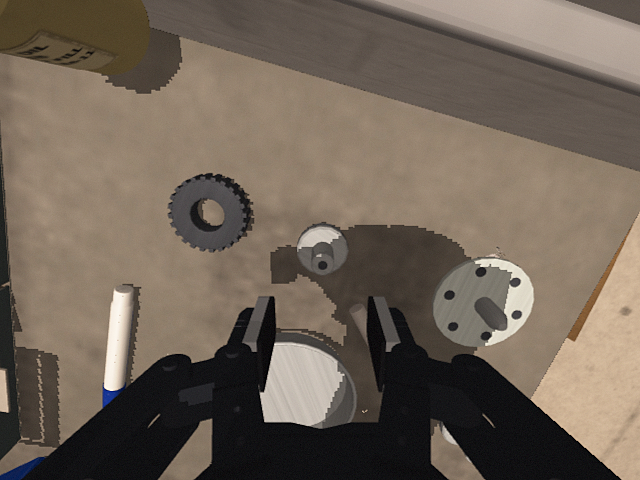

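The roller hub sits on the midline at (322,265), between the pads, so I'll descend and grip it.

```bash
python3 -m inch '[{"fingers":0,"offset":[0,0,0.1],"rot":[0,0,0]},{"fingers":0,"offset":[0,0.001,0.198],"rot":[0,0,0]},{"fingers":0,"offset":[0,0.001,0.198],"rot":[0,0,0]},{"fingers":0,"offset":[0,0.001,0.198],"rot":[0,0,0]},{"fingers":-1,"offset":[0,0.001,0.198],"rot":[0,0,0]},{"fingers":-1,"offset":[0,0.001,0.198],"rot":[0,0,0]},{"fingers":-1,"offset":[0,0.001,0.198],"rot":[0,0,0]},{"fingers":-1,"offset":[0,0.001,0.198],"rot":[0,0,0]},{"fingers":-1,"offset":[0,0.001,0.198],"rot":[0,0,0]},{"fingers":-1,"offset":[0,0.001,0.198],"rot":[0,0,0]}]' 40
```

```text
time: 5.22
position: [596.9, -142.5, 36.0]
tcp_rot: [[1.0, -0.0, 0.003], [-0.0, -1.0, -0.001], [0.003, 0.001, -1.0]]
contact_force: [-0.6, 0.8, 6.8]
opening: 12.8
finger_force: 38.9
```

```bash
python3 -m inch '[{"fingers":-1,"offset":[0,0,-0.08],"rot":[0,0,0]},{"fingers":-1,"offset":[0,0,-0.16],"rot":[0,0,0]},{"fingers":-1,"offset":[-0.1,-0.03,-0.16],"rot":[0,0,0]},{"fingers":-1,"offset":[-0.2,-0.067,-0.16],"rot":[0,0,0]},{"fingers":-1,"offset":[-0.245,-0.067,-0.16],"rot":[0,0,0]},{"fingers":-1,"offset":[-0.245,-0.067,-0.16],"rot":[0,0,0]},{"fingers":-1,"offset":[-0.245,-0.067,-0.16],"rot":[0,0,0]},{"fingers":-1,"offset":[-0.245,-0.067,-0.16],"rot":[0,0,0]}]'
python3 - <<'E'
from h import *
o=get_obs(); p=o["position"]; print(p,o["opening"]); eyes.capture("side")
P=eyes.camera_params("side"); print(locate("roller_0","side",P,np.array(P["world_to_cam"]),z=p[2]-36))
print(locw("roller_0","w3",p[2]-36))
E
```

```text
time: 6.22
position: [498.9, -115.6, 98.3]
tcp_rot: [[1.0, -0.0, 0.001], [-0.0, -1.0, -0.0], [0.001, 0.0, -1.0]]
contact_force: [0.0, 0.1, -1.2]
opening: 12.7
finger_force: 39.1
[ 498.89124825 -115.58380944   98.25085835] 12.741652333781786
[([436.3, -342.9], 0.94, 586, 863, 'iou', 0.68), ([404.5, -283.7], 0.78, 518, 749, 'iou', 0.69), ([494.8, -130.1], 0.53, 257, 526, 'iou', 0.4)]
[([479.0, -217.7], 0.9, 2677, 5844, 'iou', 0.46), ([498.9, -115.8], 0.59, 3141, 5140, 'iou', 0.61), ([438.7, -179.1], 0.51, 74, 4874, 'iou', 0.02)]
```

View pics/w3.png

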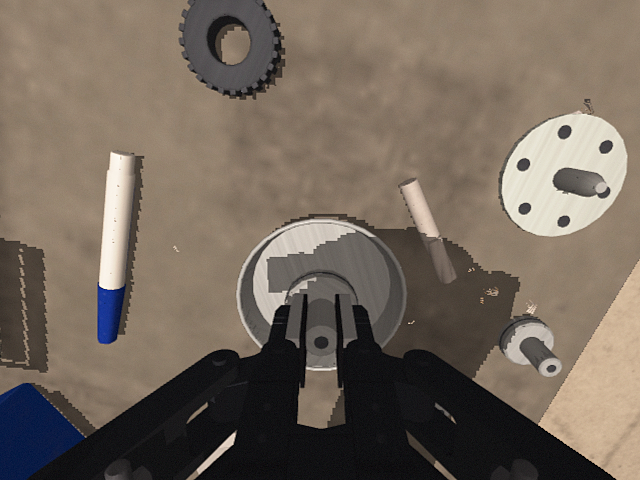

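The roller is held at (321,342), in line with the tin centre (column 321). I'll lower it and release.

```bash
python3 -m inch '[{"fingers":-1,"offset":[0,0,0.1],"rot":[0,0,0]},{"fingers":-1,"offset":[0,0,0.13],"rot":[0,0,0]},{"fingers":-1,"offset":[0,0,0.14],"rot":[0,0,0]},{"fingers":-1,"offset":[0,0,0.147],"rot":[0,0,0]},{"fingers":-1,"offset":[0,0,0.147],"rot":[0,0,0]}]'
```

```text
time: 7.05
position: [498.2, -115.4, 39.9]
tcp_rot: [[1.0, -0.0, 0.001], [-0.0, -1.0, -0.0], [0.001, 0.0, -1.0]]
contact_force: [0.3, 0.1, -0.3]
opening: 12.8
finger_force: 39.1
```

```bash
python3 -m inch '[{"fingers":-1,"offset":[0,0,0.002],"rot":[0,0,0]},{"fingers":-0.35,"offset":[0,0,0.002],"rot":[0,0,0]},{"fingers":-0.35,"offset":[0,0,0.002],"rot":[0,0,0]},{"fingers":-0.35,"offset":[0,0,0.002],"rot":[0,0,0]},{"fingers":-0.35,"offset":[0,0,-0.08],"rot":[0,0,0]},{"fingers":-0.35,"offset":[0,0,-0.2],"rot":[0,0,0.3]},{"fingers":-0.35,"offset":[0,0,-0.25],"rot":[0,0,0.6]},{"fingers":0,"offset":[0,0,-0.25],"rot":[0,0,1]},{"fingers":0,"offset":[0,0,-0.25],"rot":[0,0,1]},{"fingers":0,"offset":[0,0,-0.25],"rot":[0,0,1]},{"fingers":0,"offset":[0,0,-0.25],"rot":[0,0,1]}]'
python3 - <<'E'
from h import *
print(get_obs()["position"],get_obs()["joint_positions"].round(),locw("roller_0","w4",3))
E
```

```text
time: 8.43
position: [482.8, -145.0, 139.0]
tcp_rot: [[0.899, -0.437, 0.011], [-0.437, -0.899, 0.025], [-0.001, -0.027, -1.0]]
contact_force: [0.1, -0.5, -0.3]
opening: 42.5
finger_force: 0.0
[ 482.8086929  -145.04648755  138.98086184] [-26.  20. -27.  43.   2. 180.] [([496.6, -116.1], 0.89, 1817, 1911, 'iou', 0.94), ([434.9, -262.2], 0.73, 2111, 2364, 'iou', 0.89), ([398.4, -195.8], 0.69, 1724, 1933, 'iou', 0.89)]
```

View pics/w4.png

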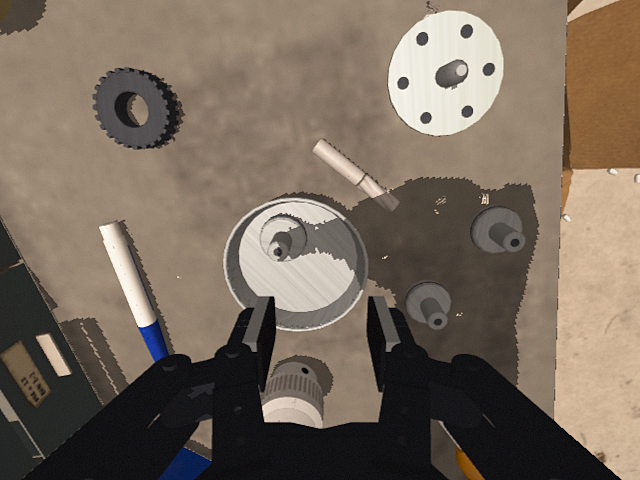

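Roller A stands in the tin at (282,240). Joint 6 is at its limit for this turning direction, so I'll turn the other way.

```bash
python3 -m inch '[{"fingers":0,"offset":[0,0,0],"rot":[0,0,-1]},{"fingers":0,"offset":[0,0,0],"rot":[0,0,-1]},{"fingers":0,"offset":[0,0,0],"rot":[0,0,-1]},{"fingers":0,"offset":[0,0,0],"rot":[0,0,-1]}]'
python3 -m inch '[{"fingers":0,"offset":[0,0,0],"rot":[0,0,-1]},{"fingers":0,"offset":[0,0,0],"rot":[0,0,-1]},{"fingers":0,"offset":[0,0,0],"rot":[0,0,-1]},{"fingers":0,"offset":[0,0,0],"rot":[0,0,-1]}]'
python3 -m inch '[{"fingers":0,"offset":[0,0,0],"rot":[0,0,-1]},{"fingers":0,"offset":[0,0,0],"rot":[0,0,-1]},{"fingers":0,"offset":[0,0,0],"rot":[0,0,-1]},{"fingers":0,"offset":[0,0,0],"rot":[0,0,-1]},{"fingers":0,"offset":[0,0,0],"rot":[0,0,-1]}]'
cat >> h.py <<'E'
def go(x,y,z,up=None):
    "offset (units) from the measured pose to a world TCP point"
    o=get_obs(); R=np.array(o["tcp_rot"]); print("yaw",np.degrees(np.arctan2(R[1,0],R[0,0])).round(1),"offset",(R.T@(np.array([x,y,z])-o["position"])/400).round(4), "up1mm",(R.T@[0,0,1]/400).round(5),"levelling rotvec",(np.cross(R.T@[0,0,-1],[0,0,1])*-2).round(3))
E
python3 - <<'E'
from h import *
o=get_obs();print(o["joint_positions"].round())
print(locw("roller_0","w5",0)); go(396,-195.4,110)
E
```

```text
time: 9.02
position: [482.9, -145.2, 139.1]
tcp_rot: [[0.999, 0.046, 0.011], [0.046, -0.999, 0.024], [0.012, -0.024, -1.0]]
contact_force: [0.3, -0.5, -0.8]
opening: 42.9
finger_force: 0.0
time: 9.52
position: [482.9, -145.4, 139.2]
tcp_rot: [[0.856, 0.517, 0.011], [0.517, -0.856, 0.024], [0.022, -0.015, -1.0]]
contact_force: [0.7, 0.1, 0.6]
opening: 42.5
finger_force: 0.0
time: 10.15
position: [482.8, -145.6, 139.3]
tcp_rot: [[0.503, 0.864, 0.011], [0.864, -0.503, 0.024], [0.027, -0.003, -1.0]]
contact_force: [0.3, 0.4, -0.5]
opening: 42.8
finger_force: 0.0
[-26.  20. -27.  43.   2.  94.]
[([496.1, -116.1], 0.84, 1855, 1981, 'iou', 0.93), ([432.7, -263.2], 0.83, 1498, 1653, 'iou', 0.91), ([408.2, -202.4], 0.6, 251, 1725, 'iou', 0.15)]
yaw 59.8 offset [-0.2185 -0.125   0.0677] up1mm [ 7.0e-05 -1.0e-05 -2.5e-03] levelling rotvec [-0.005 -0.053  0.   ]
```

```bash
python3 -m inch '[{"fingers":0,"offset":[-0.218,-0.125,0.068],"rot":[-0.005,-0.053,0]},{"fingers":0,"offset":[-0.218,-0.125,0.068],"rot":[-0.005,-0.053,0]},{"fingers":0,"offset":[-0.218,-0.125,0.068],"rot":[-0.005,-0.053,0]},{"fingers":0,"offset":[-0.218,-0.125,0.068],"rot":[-0.005,-0.053,0]},{"fingers":0,"offset":[-0.218,-0.125,0.068],"rot":[-0.005,-0.053,0]}]'
python3 - <<'E'
from h import *
q=locw("roller_0","w6",0); print(q); go(*q[0][0],36)
E
```

```text
time: 10.88
position: [397.5, -195.5, 110.4]
tcp_rot: [[0.5, 0.866, 0.002], [0.866, -0.5, -0.001], [0.0, 0.002, -1.0]]
contact_force: [0.1, 0.0, 0.2]
opening: 42.6
finger_force: 0.0
[([395.8, -195.8], 0.96, 2168, 2326, 'iou', 0.93), ([434.2, -262.7], 0.85, 1923, 2330, 'iou', 0.81), ([496.5, -115.9], 0.78, 3641, 3791, 'iou', 0.96)]
yaw 60.0 offset [-0.003  -0.0025  0.1855] up1mm [ 0.      0.     -0.0025] levelling rotvec [ 0.002 -0.    -0.   ]
```

```bash
python3 -m inch '[{"fingers":0,"offset":[-0.003,-0.0025,0.1],"rot":[0,0,0]},{"fingers":0,"offset":[-0.003,-0.0025,0.186],"rot":[0,0,0]},{"fingers":0,"offset":[-0.003,-0.0025,0.186],"rot":[0,0,0]},{"fingers":0,"offset":[-0.003,-0.0025,0.186],"rot":[0,0,0]},{"fingers":-1,"offset":[-0.003,-0.0025,0.186],"rot":[0,0,0]},{"fingers":-1,"offset":[-0.003,-0.0025,0.186],"rot":[0,0,0]},{"fingers":-1,"offset":[-0.003,-0.0025,0.186],"rot":[0,0,0]},{"fingers":-1,"offset":[-0.003,-0.0025,0.186],"rot":[0,0,0]},{"fingers":-1,"offset":[-0.003,-0.0025,0.186],"rot":[0,0,0]},{"fingers":-1,"offset":[0,0,0.1],"rot":[0,0,0]},{"fingers":-1,"offset":[0,0,0],"rot":[0,0,0]},{"fingers":-1,"offset":[0,0,0],"rot":[0,0,0]}]' 40
python3 - <<'E'
from h import *
go(461.4,-136.4,110);go(461.4,-136.4,40)
E
```

```text
time: 12.48
position: [398.3, -196.9, 112.9]
tcp_rot: [[0.501, 0.866, 0.006], [0.866, -0.501, -0.004], [-0.001, 0.007, -1.0]]
contact_force: [0.1, -0.2, -1.2]
opening: 12.7
finger_force: 39.2
yaw 60.0 offset [0.2099 0.0607 0.0076] up1mm [-0.0e+00  2.0e-05 -2.5e-03] levelling rotvec [ 0.014  0.001 -0.   ]
yaw 60.0 offset [0.21   0.0595 0.1826] up1mm [-0.0e+00  2.0e-05 -2.5e-03] levelling rotvec [ 0.014  0.001 -0.   ]
```

```bash
python3 -m inch '[{"fingers":-1,"offset":[0.2095,0.0605,0],"rot":[0,0,0]},{"fingers":-1,"offset":[0.2095,0.0605,0],"rot":[0,0,0]},{"fingers":-1,"offset":[0.2095,0.0605,0],"rot":[0,0,0]},{"fingers":-1,"offset":[0.2095,0.0605,0],"rot":[0,0,0]},{"fingers":-1,"offset":[0.2095,0.0605,0.08],"rot":[0,0,0]},{"fingers":-1,"offset":[0.2095,0.0605,0.14],"rot":[0,0,0]},{"fingers":-1,"offset":[0.2095,0.0605,0.14],"rot":[0,0,0]},{"fingers":-1,"offset":[0.2095,0.0605,0.14],"rot":[0,0,0]}]'
python3 - <<'E'
from h import *
go(461.4,-136.4,39.5); wrist("w7"); eyes.capture("side"); cv2.imwrite("pics/s7.png",cv2.resize(eyes.capture("side")[180:330,220:420],(800,600)))
E
```

```text
time: 13.48
position: [459.0, -135.6, 54.4]
tcp_rot: [[0.502, 0.865, 0.0], [0.865, -0.502, -0.0], [0.0, 0.0, -1.0]]
contact_force: [-0.7, 0.1, -0.7]
opening: 12.7
finger_force: 39.3
yaw 59.9 offset [0.0013 0.0062 0.0373] up1mm [ 0.      0.     -0.0025] levelling rotvec [ 0. -0. -0.]
```

View pics/w7.png

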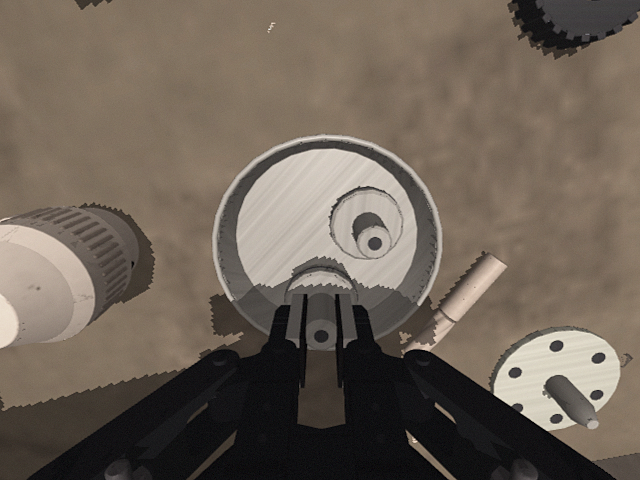

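The roller is over the tin at column 321 and the tin centre is at about column 326. The computed 2.5 mm tool-y correction agrees with that, so I'll lower and release.

```bash
python3 -m inch '[{"fingers":-1,"offset":[0.0013,0.006,0.01],"rot":[0,0,0]},{"fingers":-1,"offset":[0.0013,0.006,0.025],"rot":[0,0,0]},{"fingers":-1,"offset":[0.0013,0.006,0.036],"rot":[0,0,0]},{"fingers":-1,"offset":[0.0013,0.006,0.038],"rot":[0,0,0]},{"fingers":-1,"offset":[0.0013,0.006,0.038],"rot":[0,0,0]},{"fingers":-0.35,"offset":[0.0013,0.006,0.038],"rot":[0,0,0]},{"fingers":-0.35,"offset":[0.0013,0.006,0.038],"rot":[0,0,0]},{"fingers":-0.35,"offset":[0.0013,0.006,0.038],"rot":[0,0,0]},{"fingers":-0.35,"offset":[0.0013,0.006,-0.06],"rot":[0,0,0]},{"fingers":-0.35,"offset":[0.0013,0.006,-0.14],"rot":[0,0,0]},{"fingers":0,"offset":[0.0013,0.006,-0.2],"rot":[0,0,0]},{"fingers":0,"offset":[0.0013,0.006,-0.2],"rot":[0,0,0]}]'
python3 -m inch '[{"fingers":0,"offset":[0,0,0],"rot":[0,0,-1]},{"fingers":0,"offset":[0,0,0],"rot":[0,0,-1]},{"fingers":0,"offset":[0,0,0],"rot":[0,0,-1]},{"fingers":0,"offset":[0,0,0],"rot":[0,0,-1]}]'
python3 -m inch '[{"fingers":0,"offset":[0,0,0],"rot":[0,0,-1]},{"fingers":0,"offset":[0,0,0],"rot":[0,0,-1]},{"fingers":0,"offset":[0,0,0],"rot":[0,0,-1]},{"fingers":0,"offset":[0,0,0],"rot":[0,0,-1.0]},{"fingers":0,"offset":[0,0,0],"rot":[0,0,-1.0]}]'
python3 - <<'E'
from h import *
print(locw("roller_0","w8",3)); go(432.2,-262.9,112)
E
```

```text
time: 15.12
position: [462.8, -136.3, 135.4]
tcp_rot: [[0.501, 0.866, 0.003], [0.866, -0.501, -0.001], [0.0, 0.004, -1.0]]
contact_force: [-0.1, 0.3, 0.8]
opening: 42.6
finger_force: 0.0
time: 15.62
position: [460.7, -135.4, 132.7]
tcp_rot: [[0.026, 1.0, -0.002], [1.0, -0.026, 0.001], [0.001, -0.002, -1.0]]
contact_force: [0.3, 0.4, 0.1]
opening: 43.0
finger_force: 0.0
time: 16.25
position: [461.3, -135.6, 133.5]
tcp_rot: [[-0.456, 0.89, -0.0], [0.89, 0.456, 0.0], [0.001, -0.0, -1.0]]
contact_force: [-0.2, -0.2, 0.0]
opening: 42.9
finger_force: 0.0
[([495.9, -116.3], 0.92, 1962, 2028, 'iou', 0.94), ([423.4, -254.5], 0.74, 470, 1898, 'iou', 0.25), ([461.3, -135.1], 0.65, 1820, 1988, 'iou', 0.91)]
yaw 117.2 offset [-0.2497 -0.2099  0.0542] up1mm [ 0.     -0.     -0.0025] levelling rotvec [-0.    -0.001  0.   ]
```

```bash
python3 -m inch '[{"fingers":0,"offset":[-0.25,-0.21,0.054],"rot":[0,0,-0.098]},{"fingers":0,"offset":[-0.25,-0.21,0.054],"rot":[0,0,-0.098]},{"fingers":0,"offset":[-0.25,-0.21,0.054],"rot":[0,0,-0.098]},{"fingers":0,"offset":[-0.25,-0.21,0.054],"rot":[0,0,-0.098]},{"fingers":0,"offset":[-0.25,-0.21,0.054],"rot":[0,0,-0.098]},{"fingers":0,"offset":[-0.25,-0.21,0.054],"rot":[0,0,-0.098]}]'
python3 - <<'E'
from h import *
q=locw("roller_0","w9",0); print(q); go(432.2,-262.9,36)
E
```

```text
time: 17.1
position: [433.0, -261.9, 112.5]
tcp_rot: [[-0.503, 0.865, 0.0], [0.865, 0.503, 0.0], [0.0, 0.0, -1.0]]
contact_force: [-0.3, 0.6, 0.1]
opening: 42.7
finger_force: 0.0
[([432.4, -263.7], 0.7, 2161, 2289, 'iou', 0.94), ([497.4, -115.4], 0.67, 3792, 3968, 'iou', 0.95), ([462.0, -135.0], 0.6, 3296, 3536, 'iou', 0.93)]
yaw 120.2 offset [-0.0006 -0.0025  0.1913] up1mm [-0.      0.     -0.0025] levelling rotvec [ 0.001  0.    -0.   ]
```

```bash
python3 -m inch '[{"fingers":0,"offset":[-0.001,-0.0025,0.1],"rot":[0,0,0]},{"fingers":0,"offset":[-0.001,-0.0025,0.19],"rot":[0,0,0]},{"fingers":0,"offset":[-0.001,-0.0025,0.191],"rot":[0,0,0]},{"fingers":0,"offset":[-0.001,-0.0025,0.191],"rot":[0,0,0]},{"fingers":-1,"offset":[-0.001,-0.0025,0.191],"rot":[0,0,0]},{"fingers":-1,"offset":[-0.001,-0.0025,0.191],"rot":[0,0,0]},{"fingers":-1,"offset":[-0.001,-0.0025,0.191],"rot":[0,0,0]},{"fingers":-1,"offset":[-0.001,-0.0025,0.191],"rot":[0,0,0]},{"fingers":-1,"offset":[-0.001,-0.0025,0.191],"rot":[0,0,0]},{"fingers":-1,"offset":[0,0,0.1],"rot":[0,0,0]},{"fingers":-1,"offset":[0,0,0],"rot":[0,0,0]},{"fingers":-1,"offset":[0,0,0],"rot":[0,0,0]}]' 40
python3 - <<'E'
from h import *
go(461.2,-94.8,112)
E
```

```text
time: 18.7
position: [434.5, -264.7, 115.5]
tcp_rot: [[-0.501, 0.865, 0.005], [0.865, 0.501, -0.004], [-0.006, 0.002, -1.0]]
contact_force: [-0.5, -0.6, -1.8]
opening: 12.7
finger_force: 39.3
yaw 120.1 offset [0.3343 0.2705 0.0072] up1mm [-2.0e-05  1.0e-05 -2.5e-03] levelling rotvec [ 0.005  0.012 -0.   ]
```

```bash
python3 -m inch '[{"fingers":-1,"offset":[0.333,0.27,0],"rot":[0,0,0]},{"fingers":-1,"offset":[0.333,0.27,0],"rot":[0,0,0]},{"fingers":-1,"offset":[0.333,0.27,0],"rot":[0,0,0]},{"fingers":-1,"offset":[0.333,0.27,0],"rot":[0,0,0]},{"fingers":-1,"offset":[0.333,0.27,0],"rot":[0,0,0]},{"fingers":-1,"offset":[0.333,0.27,0],"rot":[0,0,0]},{"fingers":-1,"offset":[0.333,0.27,0],"rot":[0,0,0]},{"fingers":-1,"offset":[0.333,0.27,0],"rot":[0,0,0]}]'
python3 - <<'E'
from h import *
go(461.2,-94.8,39.7); wrist("w10")
E
```

```text
time: 19.7
position: [459.2, -94.4, 112.3]
tcp_rot: [[-0.5, 0.866, 0.0], [0.866, 0.5, 0.0], [0.0, 0.0, -1.0]]
contact_force: [0.4, 0.3, -0.7]
opening: 12.8
finger_force: 39.4
yaw 120.0 offset [-0.0033  0.0038  0.1814] up1mm [ 0.      0.     -0.0025] levelling rotvec [ 0. -0. -0.]
```

View pics/w10.png

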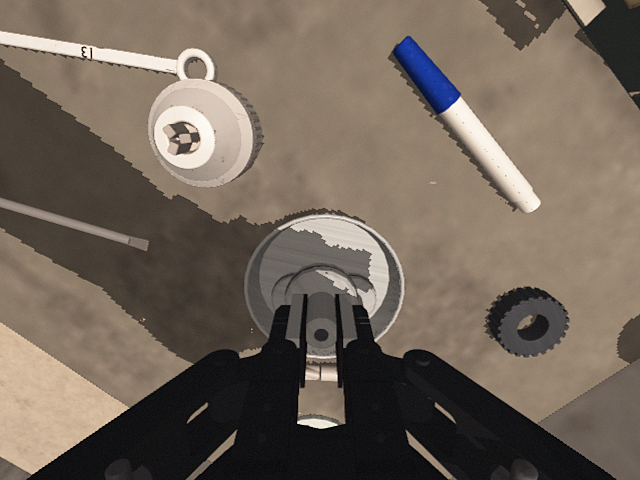

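The third roller is held at (321,335) and the tin centre column is about 325, consistent with the computed correction. Lowering and releasing.

```bash
python3 -m inch '[{"fingers":-1,"offset":[-0.003,0.004,0.06],"rot":[0,0,0]},{"fingers":-1,"offset":[-0.003,0.004,0.12],"rot":[0,0,0]},{"fingers":-1,"offset":[-0.003,0.004,0.15],"rot":[0,0,0]},{"fingers":-1,"offset":[-0.003,0.004,0.17],"rot":[0,0,0]},{"fingers":-1,"offset":[-0.003,0.004,0.18],"rot":[0,0,0]},{"fingers":-1,"offset":[-0.003,0.004,0.182],"rot":[0,0,0]},{"fingers":-1,"offset":[-0.003,0.004,0.182],"rot":[0,0,0]}]'
```

```text
time: 20.62
position: [461.5, -94.0, 40.3]
tcp_rot: [[-0.501, 0.865, 0.001], [0.865, 0.501, -0.0], [-0.0, 0.0, -1.0]]
contact_force: [-1.9, -0.1, 4.7]
opening: 12.6
finger_force: 40.1
```

```bash
python3 -m inch '[{"fingers":-0.35,"offset":[0,0,0],"rot":[0,0,0]},{"fingers":-0.35,"offset":[0,0,0],"rot":[0,0,0]},{"fingers":-0.35,"offset":[0,0,0],"rot":[0,0,0]},{"fingers":-0.35,"offset":[0,0,-0.08],"rot":[0,0,0]},{"fingers":-0.35,"offset":[0,0,-0.2],"rot":[0,0,0]},{"fingers":-0.35,"offset":[0,0,-0.35],"rot":[0,0,0]},{"fingers":0,"offset":[0,0,-0.5],"rot":[0,0,0]},{"fingers":0,"offset":[-0.2,0,-0.5],"rot":[0,0,0]},{"fingers":0,"offset":[-0.3,0,-0.5],"rot":[0,0,0]},{"fingers":0,"offset":[-0.3,0,-0.5],"rot":[0,0,0]},{"fingers":0,"offset":[-0.3,0,-0.5],"rot":[0,0,0]}]'
python3 - <<'E'
from h import *
print(locw("roller_0","w11",3)); im,P,W=wrist("w11"); M=np.linalg.inv(W)
for t in("parts_tin","divider_plate","gear_ring"): print(t,locate(t,"wrist",P,M))
go(549.1,-265,115)
E
```

```text
time: 22.0
position: [520.7, -197.5, 238.8]
tcp_rot: [[-0.501, 0.866, -0.002], [0.866, 0.501, 0.001], [0.002, -0.001, -1.0]]
contact_force: [-0.2, 0.2, 0.1]
opening: 42.7
finger_force: 0.0
[([496.2, -116.5], 0.94, 1149, 1224, 'iou', 0.94), ([461.2, -94.3], 0.86, 1355, 1387, 'iou', 0.97), ([461.9, -135.5], 0.58, 1190, 1226, 'iou', 0.97)]
parts_tin [([473.4, -116.3], 0.67, 8210, 12236, 'iou', 0.67)]
divider_plate [([548.9, -265.7], 0.9, 3328, 3430, 'iou', 0.97)]
gear_ring [([621.3, -68.4], 0.61, 2232, 2530, 'iou', 0.85)]
yaw 120.1 offset [-0.1821 -0.025   0.3119] up1mm [-0.      0.     -0.0025] levelling rotvec [ 0.  0. -0.]
```

View pics/w11.png

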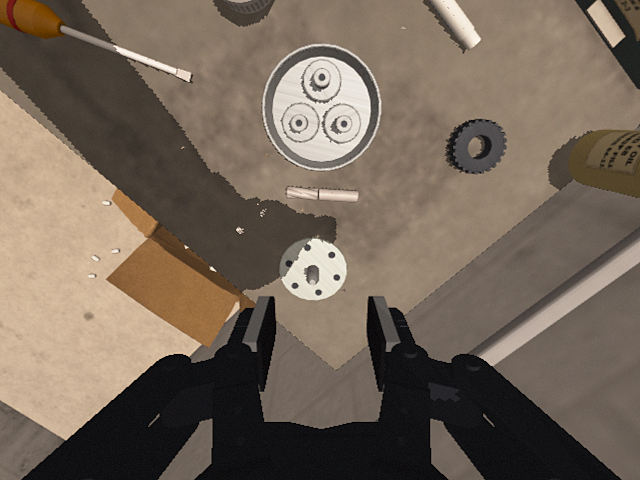

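All three rollers stand in a tidy triangle in the tin, with hubs at (321,78), (298,123) and (343,124). The plate is at (313,268) and the bottle is close to the ring at (610,160), so I'll turn the wrist before picking the ring. First, the plate.

```bash
python3 -m inch '[{"fingers":0,"offset":[-0.182,-0.025,0.312],"rot":[0,0,0]},{"fingers":0,"offset":[-0.182,-0.025,0.312],"rot":[0,0,0]},{"fingers":0,"offset":[-0.182,-0.025,0.312],"rot":[0,0,0]},{"fingers":0,"offset":[-0.182,-0.025,0.312],"rot":[0,0,0]},{"fingers":0,"offset":[-0.182,-0.025,0.312],"rot":[0,0,0]},{"fingers":0,"offset":[-0.182,-0.025,0.312],"rot":[0,0,0]}]'
python3 - <<'E'
from h import *
q=locw("divider_plate","w12"); print(q); go(*q[0][0],31)
E
```

```text
time: 23.05
position: [550.2, -265.6, 116.9]
tcp_rot: [[-0.502, 0.865, 0.003], [0.865, 0.502, -0.001], [-0.003, 0.002, -1.0]]
contact_force: [0.5, -0.3, 0.4]
opening: 42.7
finger_force: 0.0
[([549.1, -265.4], 0.91, 8182, 8544, 'iou', 0.96)]
yaw 120.1 offset [ 0.0019 -0.0017  0.2133] up1mm [-1.0e-05  0.0e+00 -2.5e-03] levelling rotvec [ 0.003  0.004 -0.   ]
```

```bash
python3 -m inch '[{"fingers":0,"offset":[0.002,-0.0015,0.1],"rot":[0,0,0]},{"fingers":0,"offset":[0.002,-0.0015,0.2],"rot":[0,0,0]},{"fingers":0,"offset":[0.002,-0.0015,0.213],"rot":[0,0,0]},{"fingers":0,"offset":[0.002,-0.0015,0.213],"rot":[0,0,0]},{"fingers":-1,"offset":[0.002,-0.0015,0.213],"rot":[0,0,0]},{"fingers":-1,"offset":[0.002,-0.0015,0.213],"rot":[0,0,0]},{"fingers":-1,"offset":[0.002,-0.0015,0.213],"rot":[0,0,0]},{"fingers":-1,"offset":[0.002,-0.0015,0.213],"rot":[0,0,0]},{"fingers":-1,"offset":[0.002,-0.0015,0.213],"rot":[0,0,0]}]' 60
python3 - <<'E'
from h import *
go(549.1,-265.4,31)
E
```

```text
time: 24.28
position: [549.6, -266.1, 31.5]
tcp_rot: [[-0.501, 0.865, 0.003], [0.865, 0.501, -0.002], [-0.003, 0.002, -1.0]]
contact_force: [-0.1, 0.4, 6.7]
opening: 11.6
finger_force: 58.7
yaw 120.1 offset [ 0.0022 -0.0001  0.0012] up1mm [-1.0e-05  0.0e+00 -2.5e-03] levelling rotvec [ 0.004  0.006 -0.   ]
```

```bash
python3 -m inch '[{"fingers":-1,"offset":[0,0,-0.1],"rot":[0,0,0]},{"fingers":-1,"offset":[0,0,-0.2],"rot":[0,0,0]},{"fingers":-1,"offset":[0.1,0.006,-0.25],"rot":[0,0,0]},{"fingers":-1,"offset":[0.2,0.012,-0.25],"rot":[0,0,0]},{"fingers":-1,"offset":[0.3,0.018,-0.25],"rot":[0,0,0]},{"fingers":-1,"offset":[0.4,0.023,-0.25],"rot":[0,0,0]},{"fingers":-1,"offset":[0.419,0.023,-0.25],"rot":[0,0,0]},{"fingers":-1,"offset":[0.419,0.023,-0.25],"rot":[0,0,0]},{"fingers":-1,"offset":[0.419,0.023,-0.25],"rot":[0,0,0]},{"fingers":-1,"offset":[0.419,0.023,-0.25],"rot":[0,0,0]}]'
python3 - <<'E'
from h import *
go(473.7,-116.5,90); go(473.7,-116.5,71); wrist("w13")
E
```

```text
time: 25.52
position: [472.9, -116.7, 129.6]
tcp_rot: [[-0.5, 0.866, 0.001], [0.866, 0.5, -0.0], [-0.001, 0.0, -1.0]]
contact_force: [-0.2, 0.3, -1.6]
opening: 11.4
finger_force: 58.9
yaw 120.0 offset [-0.0006  0.0019  0.0989] up1mm [-0.      0.     -0.0025] levelling rotvec [ 0.001  0.001 -0.   ]
yaw 120.0 offset [-0.0005  0.0019  0.1464] up1mm [-0.      0.     -0.0025] levelling rotvec [ 0.001  0.001 -0.   ]
```

View pics/w13.png

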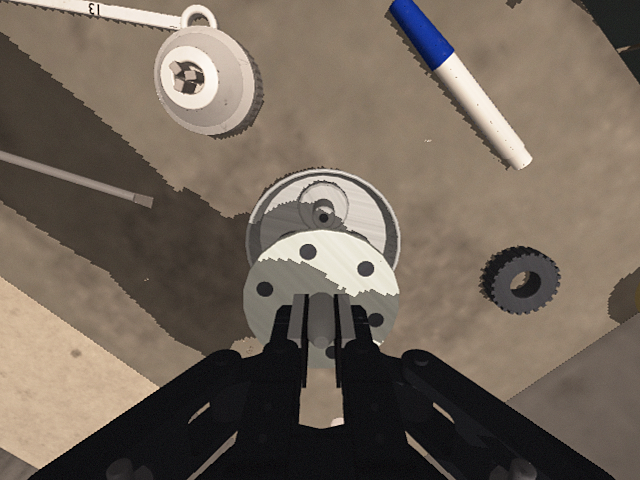

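The plate is level in the gripper and central over the tin (plate column about 321, tin about 323). I'll lower it gently.

```bash
python3 -m inch '[{"fingers":-1,"offset":[0,0.002,0.06],"rot":[0,0,0]},{"fingers":-1,"offset":[0,0.002,0.11],"rot":[0,0,0]},{"fingers":-1,"offset":[0,0.002,0.13],"rot":[0,0,0]},{"fingers":-1,"offset":[0,0.002,0.14],"rot":[0,0,0]},{"fingers":-1,"offset":[0,0.002,0.146],"rot":[0,0,0]},{"fingers":-1,"offset":[0,0.002,0.147],"rot":[0,0,0]},{"fingers":-1,"offset":[0,0.002,0.147],"rot":[0,0,0]}]'
```

```text
time: 26.45
position: [473.3, -115.5, 71.1]
tcp_rot: [[-0.501, 0.865, 0.001], [0.865, 0.501, -0.0], [-0.001, 0.001, -1.0]]
contact_force: [-0.0, 0.8, -1.2]
opening: 11.7
finger_force: 58.9
```

```bash
python3 -m inch '[{"fingers":-1,"offset":[0,0,0.001],"rot":[0,0,0]},{"fingers":-1,"offset":[0,0,0.002],"rot":[0,0,0]},{"fingers":-1,"offset":[0,0,0.002],"rot":[0,0,0]}]'
python3 -m inch '[{"fingers":-0.4,"offset":[0,0,0],"rot":[0,0,0]},{"fingers":-0.4,"offset":[0,0,0],"rot":[0,0,0]},{"fingers":-0.4,"offset":[0,0,0],"rot":[0,0,0]},{"fingers":-0.1,"offset":[0,0,-0.01],"rot":[0,0,0]},{"fingers":0,"offset":[0,0,-0.08],"rot":[0,0,0]},{"fingers":0,"offset":[0,0,-0.2],"rot":[0,0,0]},{"fingers":0,"offset":[0,0,-0.35],"rot":[0,0,-0.3]},{"fingers":0.5,"offset":[0,0,-0.35],"rot":[0,0,-0.6]},{"fingers":0.5,"offset":[0,0,-0.35],"rot":[0,0,-1]},{"fingers":0.5,"offset":[0,0,-0.35],"rot":[0,0,-1]},{"fingers":0.5,"offset":[0,0,-0.35],"rot":[0,0,-1]},{"fingers":0.5,"offset":[0,0,-0.35],"rot":[0,0,-1]}]'
python3 -m inch '[{"fingers":0.5,"offset":[0,0,0],"rot":[0,0,-1]},{"fingers":0.5,"offset":[0,0,0],"rot":[0,0,-1]},{"fingers":0.5,"offset":[0,0,0],"rot":[0,0,-1]},{"fingers":0.5,"offset":[0,0,0],"rot":[0,0,-1]}]'
python3 -m inch '[{"fingers":0.5,"offset":[0,0,0],"rot":[0,0,-0.7]},{"fingers":0.5,"offset":[0,0,0],"rot":[0,0,-0.7]},{"fingers":0.5,"offset":[0,0,0],"rot":[0,0,-0.7]},{"fingers":0.5,"offset":[0,0,0],"rot":[0,0,-0.7]}]'
python3 - <<'E'
from h import *
im=eyes.capture("side"); cv2.imwrite("pics/s14.png",cv2.resize(im[160:310,230:430],(800,600)))
P=eyes.camera_params("side");M=np.array(P["world_to_cam"])
print(locate("divider_plate","side",P,M,39),locate("gear_ring","side",P,M))
print(locw("divider_plate","w14",39),get_obs()["joint_positions"].round()); go(621.6,-67,130)
E
```

```text
time: 26.82
position: [473.2, -115.4, 70.5]
tcp_rot: [[-0.501, 0.865, 0.001], [0.865, 0.501, -0.0], [-0.0, 0.001, -1.0]]
contact_force: [-2.2, 0.9, 5.0]
opening: 11.4
finger_force: 59.7
time: 28.32
position: [472.9, -115.3, 209.7]
tcp_rot: [[-0.854, 0.521, -0.0], [0.521, 0.854, 0.0], [0.0, 0.0, -1.0]]
contact_force: [0.4, 0.7, -0.2]
opening: 64.4
finger_force: 0.0
time: 28.82
position: [472.9, -115.4, 209.8]
tcp_rot: [[-0.999, 0.048, -0.0], [0.048, 0.999, 0.0], [0.0, 0.0, -1.0]]
contact_force: [-0.7, -0.2, -0.0]
opening: 64.2
finger_force: 0.0
time: 29.32
position: [472.9, -115.4, 209.8]
tcp_rot: [[-0.955, -0.296, -0.0], [-0.296, 0.955, 0.0], [0.0, 0.0, -1.0]]
contact_force: [0.2, -0.7, 0.4]
opening: 63.7
finger_force: 0.0
[([472.6, -113.3], 0.79, 1122, 1185, 'iou', 0.94)] [([621.7, -65.8], 0.55, 667, 654, 'iou', 0.97)]
[([472.4, -115.8], 0.8, 5727, 5960, 'iou', 0.96)] [-22.  14. -24.  52.   0. -40.]
yaw -162.6 offset [-0.3906  0.0046  0.1999] up1mm [-0.      0.     -0.0025] levelling rotvec [ 0.  0. -0.]
```

View pics/s14.png

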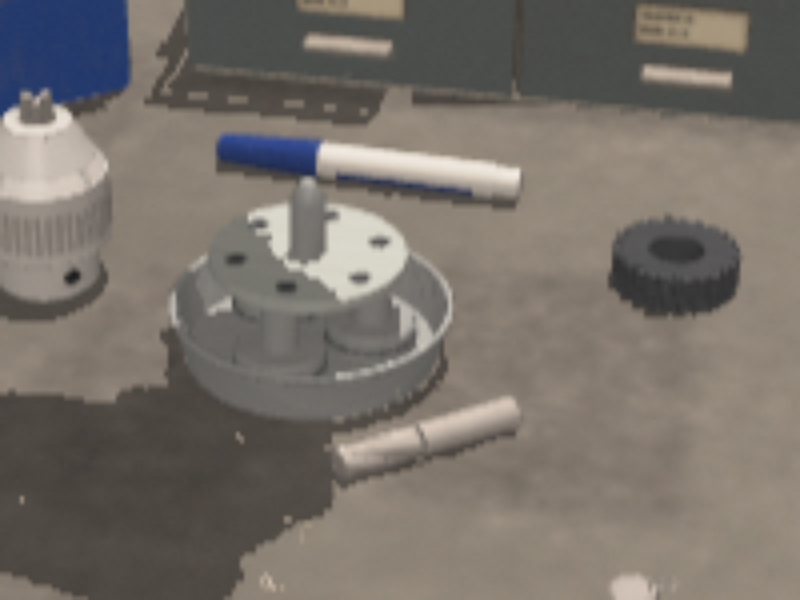

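The side view shows the plate level on the hubs, with its stem at (305,220) in the crop. The ring at (675,265) is next.

```bash
python3 -m inch '[{"fingers":0.55,"offset":[-0.2,0.0046,0.1],"rot":[0,0,0]},{"fingers":0.55,"offset":[-0.39,0.0046,0.2],"rot":[0,0,0]},{"fingers":0.55,"offset":[-0.39,0.0046,0.2],"rot":[0,0,0]},{"fingers":0.55,"offset":[-0.39,0.0046,0.2],"rot":[0,0,0]},{"fingers":0.55,"offset":[-0.39,0.0046,0.2],"rot":[0,0,0]},{"fingers":0.55,"offset":[-0.39,0.0046,0.2],"rot":[0,0,0]}]'
python3 - <<'E'
from h import *
q=locw("gear_ring","w15"); print(q); go(621.6,-67.2,21)
im=cv2.imread("pics/w15.png")
E
```

```text
time: 30.32
position: [620.8, -67.5, 131.1]
tcp_rot: [[-0.954, -0.298, 0.001], [-0.298, 0.954, -0.0], [-0.001, -0.001, -1.0]]
contact_force: [-0.2, 0.0, 0.7]
opening: 66.1
finger_force: 0.0
[([621.8, -68.2], 0.92, 3383, 3909, 'iou', 0.84)]
yaw -162.6 offset [-0.0013  0.0005  0.2756] up1mm [-0.     -0.     -0.0025] levelling rotvec [-0.001  0.003 -0.   ]
```

View pics/w15.png

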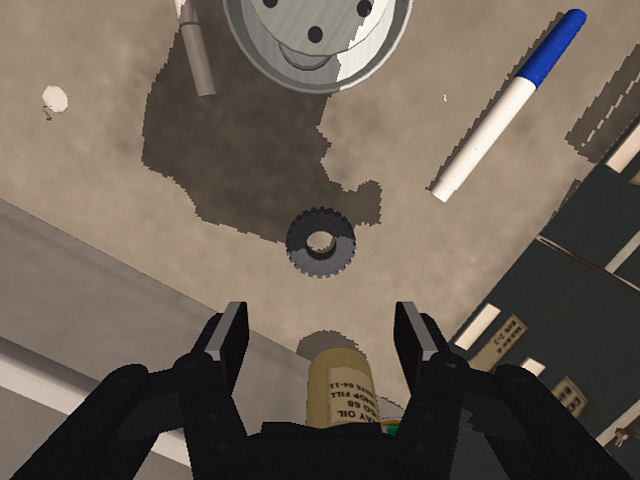

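The ring hole is at (320,242), on the midline. The bottle is behind the gripper at (345,385), so I'll check its clearance before descending.

```bash
python3 - <<'E'
from h import *
o=get_obs();P=eyes.camera_params("wrist");T=np.eye(4);T[:3,:3]=o["tcp_rot"];T[:3,3]=o["position"];W=T@np.array(P["T_tool_cam"])
print([at_z("side",u,v,0) for u,v in((447,212),(461,219),(475,214))])
print([wz(P,W,u,v,0) for u,v in((310,352),(345,350),(363,352))])
b=at_z("side",461,216,0); S=np.array(eyes.camera_params("side")["world_to_cam"])
for z in(60,80,100,120,140,160): print(z,proj(eyes.camera_params("side"),S,np.array([[b[0],b[1]+15,z]])).round())
E
```

```text
[array([714.9,  -8.7,   0. ]), array([733.6, -33.2,   0. ]), array([761.8, -16.6,   0. ])]
[array([724.1, -45.7,   0. ]), array([713. , -17.4,   0. ]), array([710.3,  -1.9,   0. ])]
60 [[464. 180.]]
80 [[465. 170.]]
100 [[467. 158.]]
120 [[468. 147.]]
140 [[470. 136.]]
160 [[472. 124.]]
```

```bash
python3 -m inch '[{"fingers":0.55,"offset":[-0.0015,0,0.12],"rot":[0,0,0]},{"fingers":0.55,"offset":[-0.0015,0,0.22],"rot":[0,0,0]},{"fingers":0.55,"offset":[-0.0015,0,0.26],"rot":[0,0,0]},{"fingers":0.55,"offset":[-0.0015,0,0.275],"rot":[0,0,0]},{"fingers":0.55,"offset":[-0.0015,0,0.275],"rot":[0,0,0]},{"fingers":-0.4,"offset":[-0.0015,0,0.275],"rot":[0,0,0]},{"fingers":-0.4,"offset":[-0.0015,0,0.275],"rot":[0,0,0]},{"fingers":-0.4,"offset":[-0.0015,0,0.275],"rot":[0,0,0]},{"fingers":-0.4,"offset":[-0.0015,0,0.275],"rot":[0,0,0]},{"fingers":-0.4,"offset":[-0.0015,0,0.275],"rot":[0,0,0]}]' 50
python3 - <<'E'
from h import *
wrist("w16"); go(472.8,-115.2,51+21)
E
```

```text
time: 31.68
position: [623.1, -67.2, 22.1]
tcp_rot: [[-0.954, -0.299, 0.003], [-0.299, 0.954, -0.001], [-0.003, -0.002, -1.0]]
contact_force: [-0.9, -0.9, 4.5]
opening: 47.3
finger_force: 50.8
yaw -162.6 offset [ 0.3943 -0.0025 -0.1258] up1mm [-1.0e-05 -0.0e+00 -2.5e-03] levelling rotvec [-0.004  0.005 -0.   ]
```

View pics/w16.png

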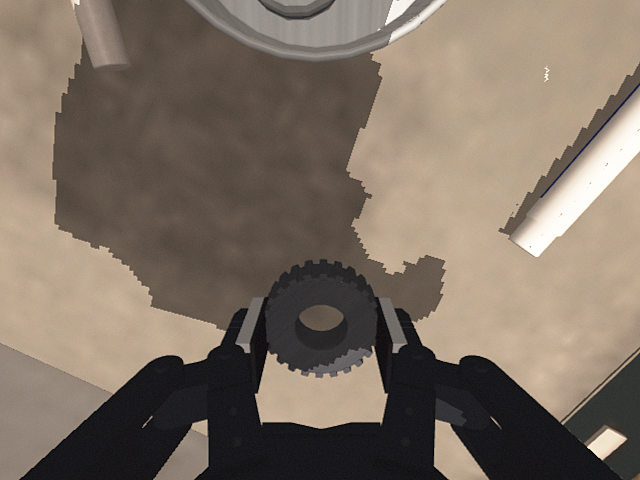

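The ring is gripped, with its hole at (321,319).

```bash
python3 - <<'E'
from h import *
im=cv2.imread("pics/w16.png"); o=get_obs();P=eyes.camera_params("wrist");T=np.eye(4);T[:3,:3]=o["tcp_rot"];T[:3,3]=o["position"];W=T@np.array(P["T_tool_cam"])
R=np.array(o["tcp_rot"])
M=np.linalg.inv(W)
for ht in(16,):
  e=[(wz(P,W,*p,16)) for p in((296,322),(347,322),(321,377))]; print(e)
q=np.array(locate("gear_ring","wrist",P,M)[0][0]+[0]); print(q,(R.T@(q-o["position"]))[:2])
E
python3 -m inch '[{"fingers":-0.4,"offset":[0,0,-0.1],"rot":[0,0,0]},{"fingers":-0.4,"offset":[0,0,-0.25],"rot":[0,0,0]},{"fingers":-0.4,"offset":[0.12,0,-0.27],"rot":[0,0,0]},{"fingers":-0.4,"offset":[0.24,0,-0.27],"rot":[0,0,0]},{"fingers":-0.4,"offset":[0.36,-0.0025,-0.27],"rot":[0,0,0]},{"fingers":-0.4,"offset":[0.393,-0.0025,-0.27],"rot":[0,0,0]},{"fingers":-0.4,"offset":[0.393,-0.0025,-0.27],"rot":[0,0,0]},{"fingers":-0.4,"offset":[0.393,-0.0025,-0.27],"rot":[0,0,0]},{"fingers":-0.4,"offset":[0.393,-0.0025,-0.27],"rot":[0,0,0]},{"fingers":-0.4,"offset":[0.393,-0.0025,-0.27],"rot":[0,0,0]}]'
python3 - <<'E'
from h import *
go(472.8,-115.3,70); wrist("w17")
cv2.imwrite("pics/s17.png",cv2.resize(eyes.capture("side")[140:290,210:410],(800,600)))
E
```

```text
[array([621.6, -78.9,  16. ]), array([615.1, -58.5,  16. ]), array([645.5, -60.4,  16. ])]
[621.4 -68.2   0. ] [ 2.05800674 -0.45340103]
time: 33.02
position: [472.8, -114.5, 127.7]
tcp_rot: [[-0.954, -0.3, 0.0], [-0.3, 0.954, 0.0], [-0.0, 0.0, -1.0]]
contact_force: [-0.5, 0.0, -1.8]
opening: 47.3
finger_force: 52.3
yaw -162.5 offset [ 0.0006 -0.0019  0.1444] up1mm [-0.      0.     -0.0025] levelling rotvec [ 0.  0. -0.]
```

View pics/w17.png

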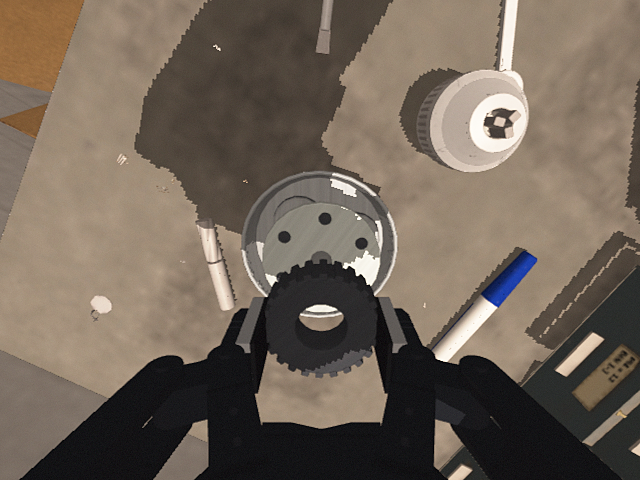

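The ring is over the plate. The stem tip shows at (320,258), just behind the ring on the midline. I'll apply the 1.3 mm correction and start it onto the stem.

```bash
python3 -m inch '[{"fingers":-0.4,"offset":[-0.003,-0.0016,0.03],"rot":[0,0,0]},{"fingers":-0.4,"offset":[-0.003,-0.0016,0.06],"rot":[0,0,0]},{"fingers":-0.4,"offset":[-0.003,-0.0016,0.09],"rot":[0,0,0]},{"fingers":-0.4,"offset":[-0.003,-0.0016,0.09],"rot":[0,0,0]},{"fingers":-0.4,"offset":[-0.003,-0.0016,0.09],"rot":[0,0,0]}]'
python3 - <<'E'
from h import *
go(474.2,-114.75,66.5); im,P,W=wrist("w18"); cv2.imwrite("pics/w18c.png",cv2.resize(im[230:400,220:420],(800,600)))
E
```

```text
time: 33.75
position: [473.5, -115.0, 91.8]
tcp_rot: [[-0.954, -0.299, -0.0], [-0.299, 0.954, 0.0], [0.0, 0.0, -1.0]]
contact_force: [-0.2, -0.3, -1.7]
opening: 47.3
finger_force: 52.3
yaw -162.6 offset [-0.0019  0.0001  0.0633] up1mm [ 0.      0.     -0.0025] levelling rotvec [ 0. -0. -0.]
```

View pics/w18c.png

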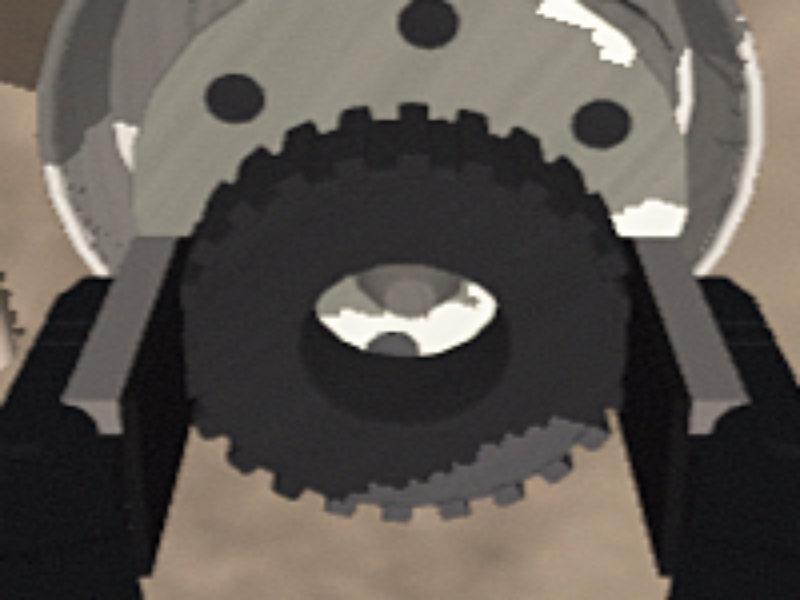

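```bash
python3 - <<'E'
from h import *
o=get_obs();P=eyes.camera_params("wrist");T=np.eye(4);T[:3,:3]=o["tcp_rot"];T[:3,3]=o["position"];W=T@np.array(P["T_tool_cam"]);R=np.array(o["tcp_rot"])
L=lambda u,v,z:(R.T@(wz(P,W,220+u/4,230+v*170/600,z)-o["position"])).round(1)
zb=o["position"][2]-22.1
print("stem tip",L(407,297,74),"hole top rim left/right/bottom",L(300,345,zb+16),L(511,345,zb+16),L(405,424,zb+16),"upper",L(405,264,zb+16))
print(o["position"],wz(P,W,220+407/4,230+297*170/600,74))
E
```

```text
stem tip [ 1.6  0.1 18.1] hole top rim left/right/bottom [  2.2 -11.3   6.1] [ 2.2 11.   6.1] [-9.  -0.2  6.1] upper [13.3 -0.2  6.1]
[ 473.73507775 -115.12655414   92.08880002] [ 472.2 -115.5   74. ]
```

The hole centre (2.15, −0.15) and stem tip (1.6, 0.1), in tool coordinates, agree within 0.6 mm. Lowering.

```bash
python3 -m inch '[{"fingers":-0.4,"offset":[-0.001,0,0.03],"rot":[0,0,0]},{"fingers":-0.4,"offset":[-0.001,0,0.05],"rot":[0,0,0]},{"fingers":-0.4,"offset":[-0.001,0,0.06],"rot":[0,0,0]},{"fingers":-0.4,"offset":[-0.001,0,0.063],"rot":[0,0,0]},{"fingers":-0.4,"offset":[-0.001,0,0.063],"rot":[0,0,0]},{"fingers":-0.4,"offset":[-0.001,0,0.063],"rot":[0,0,0]}]'
```

```text
time: 34.55
position: [474.1, -115.0, 66.9]
tcp_rot: [[-0.954, -0.299, 0.0], [-0.299, 0.954, -0.0], [-0.0, -0.0, -1.0]]
contact_force: [0.3, -0.6, -1.7]
opening: 47.2
finger_force: 52.3
```

```bash
python3 -m inch '[{"fingers":-0.4,"offset":[0,0,0.002],"rot":[0,0,0]},{"fingers":-0.4,"offset":[0,0,0.003],"rot":[0,0,0]},{"fingers":-0.4,"offset":[0,0,0.003],"rot":[0,0,0]}]'
python3 -m inch '[{"fingers":0.45,"offset":[0,0,0],"rot":[0,0,0]},{"fingers":0.45,"offset":[0,0,0],"rot":[0,0,0]},{"fingers":0.45,"offset":[0,0,0],"rot":[0,0,0]},{"fingers":0.45,"offset":[0,0,-0.02],"rot":[0,0,0]},{"fingers":0.45,"offset":[0,0,-0.1],"rot":[0,0,0]},{"fingers":0.45,"offset":[0,0,-0.25],"rot":[0,0,0]},{"fingers":0.45,"offset":[0,0,-0.35],"rot":[0,0,0]},{"fingers":0.45,"offset":[0,0,-0.35],"rot":[0,0,0]},{"fingers":0.45,"offset":[0,0,-0.35],"rot":[0,0,0]},{"fingers":0.45,"offset":[0,0,-0.35],"rot":[0,0,0]}]'
python3 - <<'E'
from h import *
cv2.imwrite("pics/s19.png",cv2.resize(eyes.capture("side")[170:290,220:380],(800,600)))
P=eyes.camera_params("side");M=np.array(P["world_to_cam"]); print(locate("gear_ring","side",P,M,44))
print(locw("gear_ring","w19",44))
E
```

```text
time: 34.92
position: [474.1, -115.0, 66.0]
tcp_rot: [[-0.954, -0.299, 0.001], [-0.299, 0.954, -0.0], [-0.001, -0.0, -1.0]]
contact_force: [-1.6, 0.3, 5.4]
opening: 47.1
finger_force: 52.9
time: 36.17
position: [472.9, -114.5, 204.2]
tcp_rot: [[-0.954, -0.299, -0.002], [-0.299, 0.954, 0.001], [0.002, 0.002, -1.0]]
contact_force: [0.9, -0.6, -0.6]
opening: 62.0
finger_force: 0.0
[([472.4, -117.0], 0.9, 689, 757, 'iou', 0.77)]
[([472.9, -116.0], 0.86, 2675, 3181, 'iou', 0.82), ([368.9, -62.8], 0.55, 4504, 4295, 'iou', 0.95)]
```

View pics/s19.png

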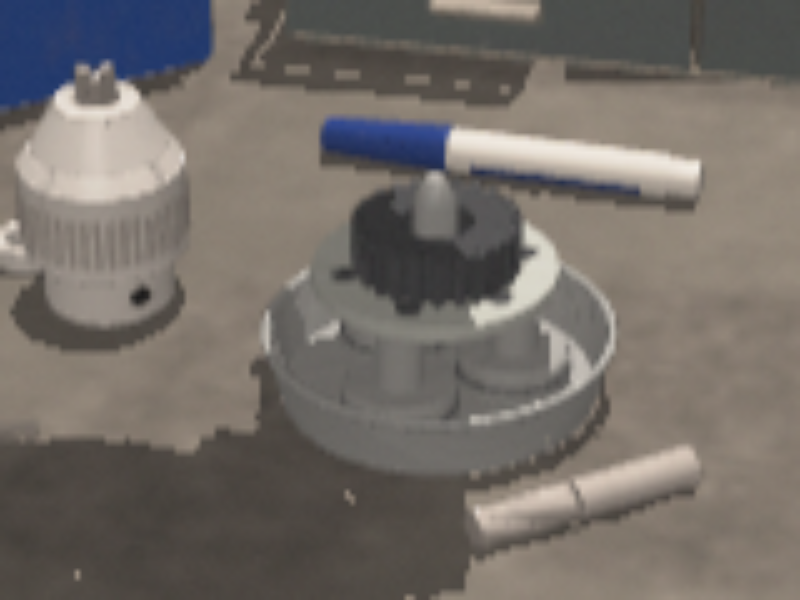

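The ring lies flat on the level plate around the stem (crop (437,235)), the rollers stand below it, and the chuck hasn't moved.

```bash
python3 -c "from station import arm; print(arm.close_job())"
```

```text
the job is handed in; nothing more can be done
None
```

The tin is packed and the job is handed in at about 36 s of the 115 s allowed; the last side view showed rollers, plate and ring in place and the chuck undisturbed, but the hand-in call returned no verdict.

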